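# Slant the long road plank out of the toy tray

### The job

Pull the white plastic toy tray out of the mint-green shelf to its stop, then take hold of the long wooden road plank lying in it. The plank is longer than the opening, so tip its near end up and ease it out slantwise between the shelf board and the tray's front, without forcing it against either. Finish still holding the plank in the gripper, roughly level, at least 10 cm higher than the top of the shelf and touching nothing else, with the tray left out, the convertible upright in the tray and the other toys and things where they were.

Things in the scene. Friction and masses are not known exactly. Their poses are not given: they have to be found in the camera images.
- shelf_unit: Low mint-green shelf unit, fixed, 330 deep (x) x 326 wide (y) x 124 high, open at its front (-x, towards the robot). Origin: on the table, below the middle of its top board's front edge; its x axis points from the front to the back. Side walls 15 mm; the top board is 16 mm thick (underside 108 mm, top 124 mm above the table) and its front edge runs along y at x = 0. Two thin books lie on its rear half.
- board_edge (a point): Middle of the upper front edge of the shelf unit's top board (124 mm above the table); axes as the shelf unit's.
- tray (a joint): How far the tray is pulled out of the shelf unit, m: 0 = front face flush with the board's edge, 0.165 = at its stop (it goes no further). It slides along the unit's -x with about 1.5 N of friction and stays where it is left. At the stop the opening from the front panel's inner face to the board's edge is 155 mm.
- tray_lip (a point): Middle of the top of the white tray's front panel; axes as the shelf unit's, moves with the tray. The panel is 10 mm thick, 294 mm wide, its top 98 mm above the table, and can be pinched from above. Tray floor 18 mm above the table (80 mm below this point); inside, 304 mm long from the panel's inner face (5 mm behind this point) and 280 mm wide; side walls' tops 76 mm above the table.
- plank_mid (a point): Centre of the loose wooden road plank: 250 long (x) x 42 wide (y) x 22 thick (z), bare wood edges, grey lane with white dashes on top, 0.11 to 0.18 kg. It lies flat on the tray floor roughly along the tray's length, its -x end towards the robot, its +x end back under the board. It rides with the tray when that is pulled (it may slip a little).
- plank: The plank's body, origin at the centre of its underside, axes as plank_mid.
- convertible_mid (a point): Centre of the loose purple die-cast convertible, 130 long (x) x 56 wide (y) x 43 high, standing in the tray beside the plank, on its -y side; z axis up. It rides with the tray.
- convertible: The convertible's body, origin under its centre.
- digger_mid (a point): 45 mm above the foot of the yellow plastic digger, about 145 x 70 x 97 high, standing on the table at the robot's right; boom along its -x. Leave alone.
- digger: The digger's body, origin under its tracks' centre.
- alu_tray_mid (a point): Centre of the aluminium tray 180 (x) x 240 (y) x 25 high on the table beside the shelf unit, holding four wooden road blocks 18 mm thick. Leave alone.
- alu_tray: The aluminium tray's body, origin under its centre.
- garage_mid (a point): Centre of the toy garage with red roof and yellow swing door, 160 x 180 x 121 high, on the table beside the shelf unit. Leave alone.
- garage: The garage's body, origin under its centre, front to -x.
- key_bowl_mid (a point): Centre of a blue ceramic bowl, 120 across, 45 high, on the table at the robot's left. Leave alone.
- key_bowl: The bowl's body, origin under its centre.
Mind the look-alikes: they are no part of the job. Leave any blue, pink or turquoise look-alike of the digger alone.

How it is judged:
By the outcome, as a careful person would: the job done as asked, in the order asked, and still so for the second after the job is handed in, while the arm keeps its last pose, push and grip.
It also fails if it takes over 50 s, if anything falls off the work surface, if the arm or the gripper's body presses on something with over 40 N, if the wrist force passes 120 N, or if a joint passes its speed limit or range.

### The arm

A 6-joint arm with a two-finger parallel gripper is mounted at the origin on the work surface. World frame = base frame: x ahead of the robot, y to its left, z up, the work surface at z = 0. Lengths are in m, angles in rad, forces in N, time in s.
With the tool pointing down it reaches from about 0.4 to 0.825 m from the base axis. Payload 7 kg.
Tool frame: the origin (TCP) lies at the centre of the arm's flange, where the gripper is bolted on; the fingertips stand 178 mm ahead of it and the grasp point (between the pads) lies 159 mm ahead of it; x points along the fingers, y is the direction in which the jaws open and shut, and the axes are right-handed (so a half turn about x gives the same grasp; the last joint's range is limited). The gripper opens to 88 mm and grips with 3 to 60 N. Pads are 19 mm wide; open, the fingers measure 130 mm over their backs; the gripper's body (78 mm by 193 mm) begins 47 mm behind the grasp point.
Start: joints at [-0.932, 0.359, 0.012, 0, -1.224, -0.288], TCP at [0.232, -0.634, 0.405] pointing down, gripper open.
Joint ranges: [-3.07, 3.07], [-1.43, 2.12], [-1.02, 1.25], [-3.03, 1.67], [-3.05, -0], [-3.03, 3.03]. Speed limits (rad/s): [2.39, 2.39, 3.01, 3.14, 3.14, 3.14].

### API

Orientations are given as [roll, pitch, yaw] about the fixed x, y, z axes, in that order (R = Rz(yaw) Ry(pitch) Rx(roll)).
In Python, from station import status, viewer, arm gives the robot as it stands. The module is installed in compiled form; this text tells all that it offers.
- The arm moves only by the tool apply_moves, never from a script. Its argument "commands" is a list of rows, each an object of numbers: "dx", "dy", "dz": the shift along the world's x, y, z in mm; "spin": the turn about the world's z in degrees; "hand": the closure, from 0 (fully open) to 1 (shut). A call has exactly 5 rows; each row shifts and turns the commanded pose from where the row before left it; what a row does not reach is not made up. A row lasts 1/8 s, in which the tool goes at most 62.5 mm and 10.7 degrees, less where a joint would pass 70% of its speed; a pose out of reach is approached as far as the arm can. A call is refused whole if a number of a shift passes 62.5 or a number of a turn 10.7, either way. A call with a gripper value outside its range is refused whole. The fingers move at their own pace and stop on an object; "grip_force" is the grip in N (left out, the last holds). Time passes only in rows, so rows that do not move let the fingers close, or fill a call up. It gives the time, the measured TCP pose, the force and the opening at its end, in the units of the state.
- status.get_state(): the state, without advancing time (a new reading comes with each control period).
- viewer.grab_frame(name): name is "scene" or "top" or "wrist"; returns the picture (384x512x3 uint8, red, green, blue); there is no depth.
- viewer.camera_info(name): a dict with "fx", "fy", "cx", "cy" (pixels), "eye" and "attitude" of the camera in the world; the wrist camera has in their place "T_tool_cam" (4x4, takes a point from camera to tool coordinates, whose origin is the TCP and whose axes are the tool frame's). Camera axes: x right, y up, looking along -z (the intrinsics and any distortion apply to the point x, -y, -z); pixel columns grow to the right and rows downward; lengths in m; the calibration is good to about 2 mm. A picture is of the moment at which its call begins: read the wrist's pose just before it. camera_info takes no time and is no camera call.
- arm.job_done(): hands the job in, once; it reports no verdict.
The state is a dict: "t": time; "q": joint angles; "qd": joint speeds; "joint_efforts": joint torques, N m; "eef_pos": TCP position; "ee_rot": TCP orientation; "force": force on the tool from outside, world axes, zero at the start; "moment": the same for the moment, N m; "width": finger opening in m.
Only numpy, scipy, OpenCV 4.12 (cv2) and the standard library are available. Lean on these libraries where they do the work, as an engineer would, in place of code of your own. Each camera call takes 0.05 s, during which the arm holds its last target.

## Working session

There is one attempt and no reset: what is moved stays moved. The work goes in short steps, Python scripts to look and compute and a tool call to move; the robot and the scene stay as the last step left them, time stands still between calls to the robot, and variables do not carry over. Pictures are saved under pics/ and viewed, and the job is handed in when it is done.

Besides the shell and the picture viewer there is one more tool, called as name([rows], argument=value, ...), one row to a line, values as JSON. apply_moves: Moves the arm, as the interface text tells. Its arguments: {"type":"object","properties":{"commands":{"type":"array","items":{"type":"object","properties":{"dx":{"type":"number"},"dy":{"type":"number"},"dz":{"type":"number"},"spin":{"type":"number"},"hand":{"type":"number"}}}},"grip_force":{"type":"number"}},"required":["commands"]}

```bash
mkdir -p pics
cat > h.py <<'E'
import numpy as np,cv2
from station import status,viewer,arm
def grab(n,f):
    s=status.get_state(); im=viewer.grab_frame(n); cv2.imwrite(f'pics/{f}.png',im[:,:,::-1]); return s,im
E
python3 - <<'E'
from h import *
for n in ['scene','top','wrist']:
    grab(n,n+'0'); print(n,viewer.camera_info(n))
s=status.get_state();print(s)
E
```

```text
scene {'fx': 358.6192189566761, 'fy': 358.6192189566761, 'cx': 254.6620098225764, 'cy': 193.71640651319697, 'eye': array([ 1.02270087, -1.02291826,  1.01894608]), 'attitude': array([ 0.88467001, -0.00775398,  0.50327378])}
top {'fx': 371.53017862210703, 'fy': 371.53017862210703, 'cx': 253.25351846905585, 'cy': 192.04015738683313, 'eye': array([ 0.3123821 , -0.05496641,  1.32231833]), 'attitude': array([ 0.16286644, -0.0227737 , -1.55449592])}
wrist {'fx': 264.739410705416, 'fy': 264.739410705416, 'cx': 255.34031748487604, 'cy': 188.489089029072, 'T_tool_cam': array([[ 1.40787486e-04,  2.67334878e-01, -9.63603675e-01,
         1.94405388e-02],
       [ 9.99999984e-01, -1.42364213e-04,  1.06608731e-04,
         2.54442755e-04],
       [-1.08682446e-04, -9.63603675e-01, -2.67334894e-01,
        -7.15371747e-02],
       [ 0.00000000e+00,  0.00000000e+00,  0.00000000e+00,
         1.00000000e+00]])}
{'t': 0.15, 'q': array([-9.31904531e-01,  3.59202231e-01,  1.12694910e-02, -2.57594046e-04,
       -1.22411350e+00, -2.88093762e-01]), 'qd': array([-0.00070835, -0.00093583,  0.00265677,  0.00081321, -0.00024675,
       -0.00122962]), 'joint_efforts': array([-1.27807958e-03, -5.83275962e+01,  2.93292189e+01,  7.00116768e+00,
        8.78053339e-03, -1.14856452e-04]), 'eef_pos': array([ 0.23189991, -0.63375302,  0.40395033]), 'ee_rot': array([1.66752129, 1.56952317, 2.01823165]), 'force': array([ 0.09516744, -0.92108399,  0.00270177]), 'moment': array([-0.01709389, -0.01805741,  0.03705078]), 'width': 0.08774972709742951}
```

View pics/scene0.png

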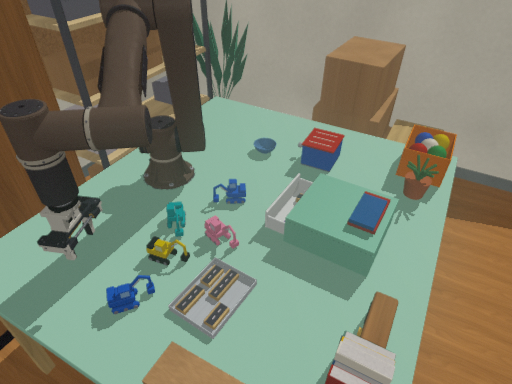

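View pics/top0.png

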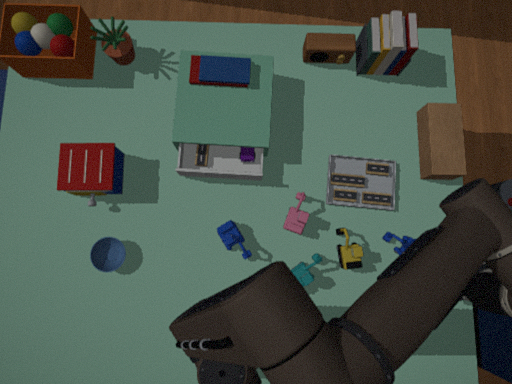

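View pics/wrist0.png

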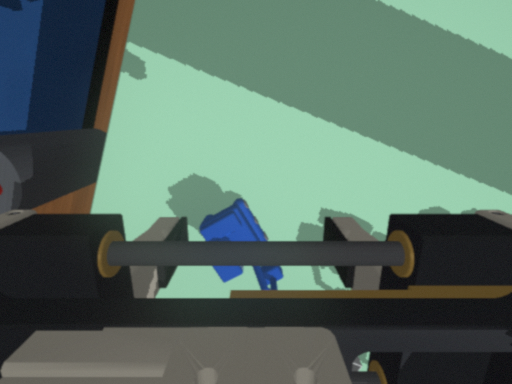

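```bash
cat >> h.py <<'E'
from scipy.spatial.transform import Rotation as R
def ray(n,u,v,s=None):
    c=viewer.camera_info(n); d=np.array([(u-c['cx'])/c['fx'],-(v-c['cy'])/c['fy'],-1.])
    if n=='wrist':
        T=c['T_tool_cam'];Rt=R.from_euler('xyz',s['ee_rot']).as_matrix()
        return s['eef_pos']+Rt@T[:3,3], Rt@T[:3,:3]@d
    return c['eye'],R.from_euler('xyz',c['attitude']).as_matrix()@d
def onz(n,u,v,z,s=None):
    o,d=ray(n,u,v,s); return o+d*(z-o[2])/d[2]
def proj(n,p,s=None):
    c=viewer.camera_info(n)
    if n=='wrist':
        T=c['T_tool_cam'];Rt=R.from_euler('xyz',s['ee_rot']).as_matrix();o=s['eef_pos']+Rt@T[:3,3];A=Rt@T[:3,:3]
    else: o=c['eye'];A=R.from_euler('xyz',c['attitude']).as_matrix()
    q=A.T@(np.array(p)-o); return c['cx']+c['fx']*q[0]/-q[2], c['cy']+c['fy']*q[1]/q[2]
def crop(f,x0,x1,y0,y1,k,out):
    im=cv2.imread(f'pics/{f}.png')[y0:y1,x0:x1]; cv2.imwrite(f'pics/{out}.png',cv2.resize(im,None,fx=k,fy=k,interpolation=cv2.INTER_CUBIC))
E
python3 - <<'E'
from h import *
crop('top0',165,290,40,190,4,'top0c')
crop('scene0',255,405,165,275,5,'sc0c')
E
```

```text
(no output)
```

View pics/top0c.png

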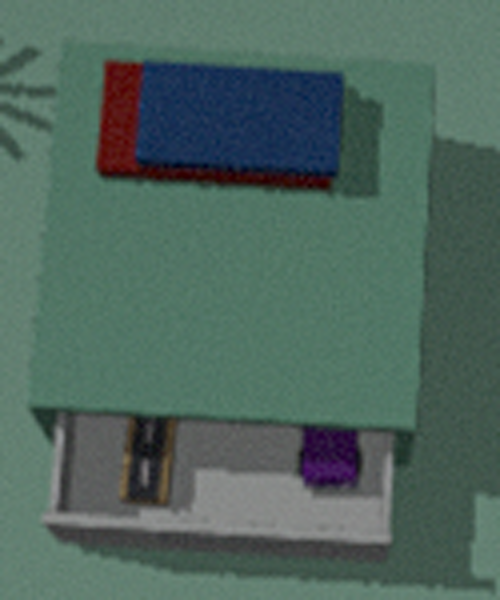

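View pics/sc0c.png

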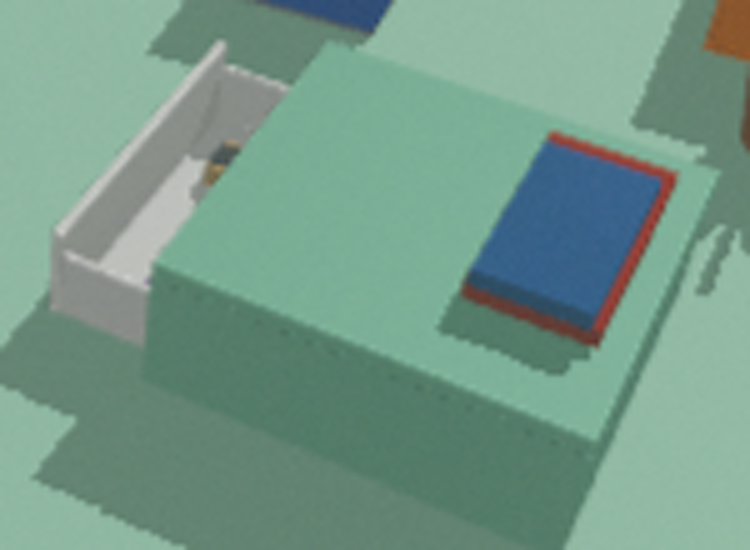

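Run:
```python
from h import *
def P(x,y,z): 
    p=onz('top',165+x/4-.4,40+y/4-.4,z); return p
for n,x,y,z in [('bFL',33,407,.124),('bFR',413,431,.124),('bBL',65,42,.124),('bBR',434,66,.124),('lipL',45,520,.098),('lipR',390,541,.098),('plL',122,500,.04),('plR',166,503,.04),('plfL',132,418,.04),('plfR',174,420,.04),('car',330,484,.04),('carL',301,480,.04),('carR',356,482,.04)]:
    print(n,P(x,y,z).round(4))
for n,u,v in [('bowl',108,254),('bluedig',235,235),('pink',297,218)]: print(n,onz('top',u,v,.05).round(3))
```

```text
bFL [0.6753 0.1913 0.124 ]
bFR [ 0.6619 -0.1253  0.124 ]
bBL [1.0041 0.1805 0.124 ]
bBR [ 0.9909 -0.1404  0.124 ]
lipL [0.5852 0.1816 0.098 ]
lipR [ 0.5733 -0.1084  0.098 ]
plL [0.6176 0.1261 0.04  ]
plR [0.6157 0.0873 0.04  ]
plfL [0.6926 0.1203 0.04  ]
plfR [0.6917 0.083  0.04  ]
car [ 0.6361 -0.0571  0.04  ]
carL [ 0.6392 -0.0313  0.04  ]
carR [ 0.6385 -0.0801  0.04  ]
bowl [0.302 0.403 0.05 ]
bluedig [ 0.373 -0.021  0.05 ]
pink [ 0.434 -0.233  0.05 ]
```

```bash
cat >> h.py <<'E'
def st():
    s=status.get_state(); M=R.from_euler('xyz',s['ee_rot']).as_matrix()
    print('t',round(s['t'],2),'pos',s['eef_pos'].round(4),'yaxis deg',round(np.degrees(np.arctan2(M[1,1],M[0,1])),2),'xaxis',M[:,0].round(3),'F',s['force'].round(2),'M',s['moment'].round(2),'w',round(s['width'],4),'q',s['q'].round(3))
    return s
E
python3 - <<'E'
from h import *
st()
E
```

```text
t 0.15 pos [ 0.2319 -0.6338  0.404 ] yaxis deg 110.09 xaxis [-0.001  0.001 -1.   ] F [ 0.1  -0.92  0.  ] M [-0.02 -0.02  0.04] w 0.0877 q [-0.932  0.359  0.011 -0.    -1.224 -0.288]
```

apply_moves([
  {"dx": 23,"dy": 45,"dz": 0,"spin": 4.5,"hand": 0},
  {"dx": 23,"dy": 45,"dz": 0,"spin": 4.5,"hand": 0},
  {"dx": 23,"dy": 45,"dz": 0,"spin": 4.5,"hand": 0},
  {"dx": 23,"dy": 45,"dz": 0,"spin": 4.5,"hand": 0},
  {"dx": 23,"dy": 45,"dz": 0,"spin": 4.5,"hand": 0},
])

```text
t: 0.78
eef_pos: [0.3474, -0.4074, 0.4046]
ee_rot: [1.019, 1.571, 1.765]
force: [0.3, -0.9, 1.0]
width: 0.0877
```

apply_moves([
  {"dx": 23,"dy": 45,"dz": 0,"spin": 4.5,"hand": 0},
  {"dx": 23,"dy": 45,"dz": 0,"spin": 4.5,"hand": 0},
  {"dx": 23,"dy": 45,"dz": 0,"spin": 4.5,"hand": 0},
  {"dx": 23,"dy": 45,"dz": 0,"spin": 4.5,"hand": 0},
  {"dx": 23,"dy": 45,"dz": 0,"spin": 4.5,"hand": 0},
])

```text
t: 1.4
eef_pos: [0.4623, -0.1823, 0.4047]
ee_rot: [-1.006, 1.571, 0.133]
force: [1.3, 0.9, -0.9]
width: 0.0876
```

apply_moves([
  {"dx": 23,"dy": 45,"dz": 0,"spin": 4.5,"hand": 0},
  {"dx": 23,"dy": 45,"dz": 0,"spin": 4.5,"hand": 0.4},
  {"dx": 23,"dy": 45,"dz": 0,"spin": 4.5,"hand": 0.4},
  {"dx": 23,"dy": 45,"dz": 0,"spin": 4.5,"hand": 0.4},
  {"dx": 23,"dy": 45,"dz": 0,"spin": 4.5,"hand": 0.4},
])

```text
t: 2.02
eef_pos: [0.5774, 0.0427, 0.4046]
ee_rot: [1.687, 1.571, -3.065]
force: [0.0, -1.1, 0.5]
width: 0.055
```

Run:
```python
from h import *
s=st(); s,_=grab('wrist','w1')
for p in [(.579,.037,.098),(.5852,.1816,.098),(.5733,-.1084,.098),(.6686,.033,.124),(.617,.107,.04)]: print(p,np.round(proj('wrist',p,s),1))
```

```text
t 2.02 pos [0.5774 0.0427 0.4046] yaxis deg 177.76 xaxis [-0. -0. -1.] F [ 0.03 -1.1   0.5 ] M [-0.01 -0.03 -0.04] w 0.055 q [ 0.412  0.202 -0.205 -0.    -1.164 -0.451]
(0.579, 0.037, 0.098) [253.9 176.6]
(0.5852, 0.1816, 0.098) [253.6 288.9]
(0.5733, -0.1084, 0.098) [253.7  29.5]
(0.6686, 0.033, 0.124) [165.5 181.8]
(0.617, 0.107, 0.04) [228.9 217.3]
```

View pics/w1.png

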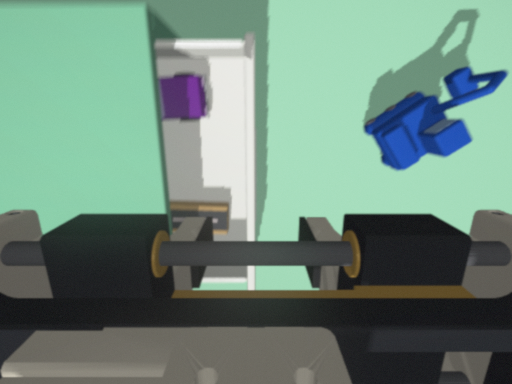

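apply_moves([
  {"dx": 1,"dy": -1,"dz": -30,"hand": 0.4},
  {"dx": 2,"dy": -1,"dz": -40,"hand": 0.4},
  {"dx": 2,"dy": 0,"dz": -40,"hand": 0.4},
  {"dx": 0,"dy": 0,"dz": -25,"hand": 0.4},
  {"dx": 0,"dy": 0,"dz": -11,"hand": 0.4},
])

```text
invalid input at $.commands[0]: expected keys dx, dy, dz, spin, hand
```

apply_moves([
  {"hand": 0.4},
  {"hand": 1},
  {"hand": 1},
  {"hand": 1},
  {"hand": 1},
], grip_force=25)

```text
invalid input at $.commands[0]: expected keys dx, dy, dz, spin, hand
```

Run:
```python
from h import *
s=st(); s,_=grab('wrist','w2')
```

```text
t 2.08 pos [0.5799 0.0467 0.4041] yaxis deg 178.1 xaxis [ 0.001  0.    -1.   ] F [5.13 2.33 1.52] M [ 0.58 -0.73  0.03] w 0.0538 q [ 0.416  0.206 -0.201  0.    -1.162 -0.45 ]
```

View pics/w2.png

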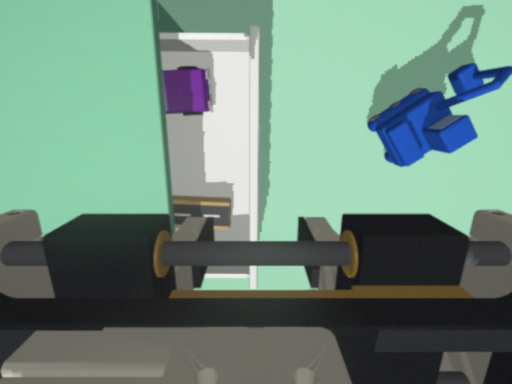

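apply_moves([
  {"dx": 1,"dy": -1,"dz": -30,"spin": 0,"hand": 0.4},
  {"dx": 1,"dy": -1,"dz": -40,"spin": 0,"hand": 0.4},
  {"dx": 2,"dy": 0,"dz": -40,"spin": 0,"hand": 0.4},
  {"dx": 0,"dy": 0,"dz": -25,"spin": 0,"hand": 0.4},
  {"dx": 0,"dy": 0,"dz": -11,"spin": 0,"hand": 0.4},
])

```text
t: 2.75
eef_pos: [0.5804, 0.0387, 0.2571]
ee_rot: [1.965, 1.568, -2.79]
force: [-0.1, -0.2, -0.1]
width: 0.0524
```

Run:
```python
from h import *
s=st(); s,_=grab('wrist','w2b')
```

```text
t 2.75 pos [0.5804 0.0387 0.2571] yaxis deg 177.57 xaxis [-0.003 -0.001 -1.   ] F [-0.12 -0.21 -0.09] M [0.03 0.04 0.01] w 0.0524 q [ 0.403  0.345 -0.382 -0.    -0.847 -0.445]
```

View pics/w2b.png

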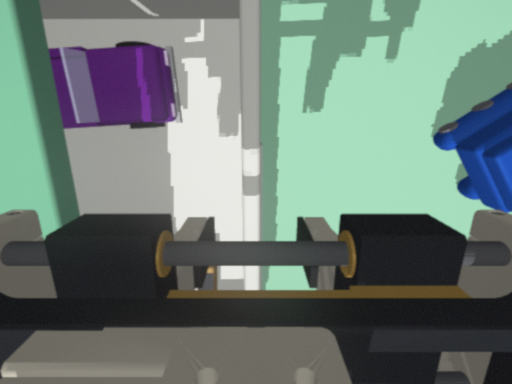

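apply_moves([
  {"dx": 0,"dy": 0,"dz": 0,"spin": 0,"hand": 1},
  {"dx": 0,"dy": 0,"dz": 0,"spin": 0,"hand": 1},
  {"dx": 0,"dy": 0,"dz": 0,"spin": 0,"hand": 1},
  {"dx": 0,"dy": 0,"dz": 0,"spin": 0,"hand": 1},
  {"dx": 0,"dy": 0,"dz": 0,"spin": 0,"hand": 1},
], grip_force=25)

```text
t: 3.42
eef_pos: [0.5811, 0.0392, 0.259]
ee_rot: [-1.326, 1.57, 0.203]
force: [0.2, -0.5, 1.4]
width: 0.0095
```

apply_moves([
  {"dx": -5,"dy": 0.2,"dz": 0,"spin": 0,"hand": 1},
  {"dx": -12,"dy": 0.5,"dz": 0,"spin": 0,"hand": 1},
  {"dx": -14,"dy": 0.6,"dz": 0,"spin": 0,"hand": 1},
  {"dx": -14,"dy": 0.6,"dz": 0,"spin": 0,"hand": 1},
  {"dx": -12,"dy": 0.5,"dz": 0,"spin": 0,"hand": 1},
])

```text
t: 4.05
eef_pos: [0.5229, 0.0415, 0.259]
ee_rot: [-1.314, 1.57, 0.215]
force: [2.9, -1.7, 4.4]
width: 0.0098
```

apply_moves([
  {"dx": -6,"dy": 0.2,"dz": 0,"spin": 0,"hand": 1},
  {"dx": -4,"dy": 0.2,"dz": 0,"spin": 0,"hand": 1},
  {"dx": -3,"dy": 0.1,"dz": 0,"spin": 0,"hand": 1},
  {"dx": -3,"dy": 0.1,"dz": 0,"spin": 0,"hand": 1},
  {"dx": -2,"dy": 0.1,"dz": 0,"spin": 0,"hand": 1},
])

```text
t: 4.68
eef_pos: [0.5089, 0.0422, 0.2591]
ee_rot: [-1.509, 1.563, 0.022]
force: [30.0, -15.8, -19.5]
width: 0.0097
```

Run:
```python
from h import *
s=st(); s,_=grab('top','t2')
crop('t2',165,290,40,190,4,'t2c')
```

```text
t 4.67 pos [0.5089 0.0422 0.2591] yaxis deg 177.69 xaxis [ 0.008  0.    -1.   ] F [ 29.95 -15.75 -19.53] M [ -5.57 -10.3   -0.07] w 0.0097 q [ 0.469  0.236 -0.542  0.005 -0.786 -0.513]
```

View pics/t2.png

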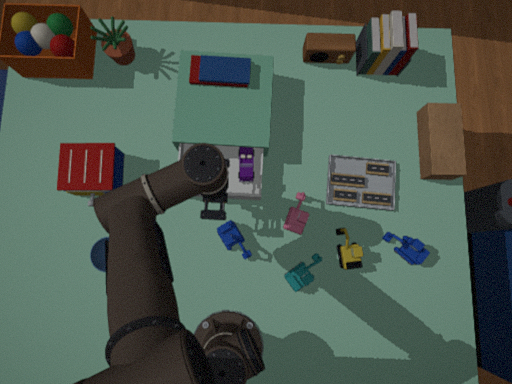

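apply_moves([
  {"dx": 3,"dy": -0.1,"dz": 0,"spin": 0,"hand": 1},
  {"dx": 0,"dy": 0,"dz": 0,"spin": 0,"hand": 0.4},
  {"dx": 0,"dy": 0,"dz": 0,"spin": 0,"hand": 0.4},
  {"dx": 0,"dy": 0,"dz": 10,"spin": 0,"hand": 0.4},
  {"dx": 0,"dy": 0,"dz": 40,"spin": 0,"hand": 0.4},
])

```text
t: 5.35
eef_pos: [0.5079, 0.0419, 0.3076]
ee_rot: [1.973, 1.565, -2.782]
force: [1.2, 0.6, 0.1]
width: 0.0444
```

Run:
```python
from h import *
s=st()
```

```text
t 5.35 pos [0.5079 0.0419 0.3076] yaxis deg 177.59 xaxis [-0.005 -0.002 -1.   ] F [1.25 0.62 0.06] M [ 0.11 -0.01 -0.01] w 0.0444 q [ 0.468  0.178 -0.48  -0.001 -0.919 -0.51 ]
```

apply_moves([
  {"dx": 0,"dy": 0,"dz": 40,"spin": -10,"hand": 0.4},
  {"dx": 0,"dy": 6,"dz": 30,"spin": -10,"hand": 0.2},
  {"dx": 5,"dy": 8,"dz": 5,"spin": -10,"hand": 0},
  {"dx": 5,"dy": 10,"dz": 0,"spin": -10,"hand": 0},
  {"dx": 5,"dy": 10,"dz": 0,"spin": -10,"hand": 0},
])

```text
t: 5.98
eef_pos: [0.5236, 0.0764, 0.3844]
ee_rot: [0.366, 1.57, 1.017]
force: [-0.2, -0.9, -0.9]
width: 0.0853
```

apply_moves([
  {"dx": 5,"dy": 10,"dz": 0,"spin": -10,"hand": 0},
  {"dx": 5,"dy": 10,"dz": 0,"spin": -10,"hand": 0},
  {"dx": 5,"dy": 6,"dz": 0,"spin": -10,"hand": 0},
  {"dx": 5,"dy": 4,"dz": 0,"spin": -10,"hand": 0},
  {"dx": 0,"dy": 0,"dz": 0,"spin": 0,"hand": 0},
])

```text
t: 6.6
eef_pos: [0.5438, 0.1064, 0.3839]
ee_rot: [3.111, 1.571, 3.071]
force: [-1.0, 0.6, 0.5]
width: 0.0874
```

Run:
```python
from h import *
s=st(); s,_=grab('wrist','w3');st();grab('top','t3')
crop('t3',165,290,40,215,3.4,'t3c')
for p in [(.508,.042,.098),(.669,.034,.124),(.543,.11,.04),(.668,.105,.04)]: print(p,np.round(proj('wrist',p,s),1))
```

```text
t 6.6 pos [0.5438 0.1064 0.3839] yaxis deg 87.69 xaxis [-0.  0. -1.] F [-0.98  0.6   0.51] M [-0.03  0.01  0.01] w 0.0874 q [ 0.547  0.176 -0.288 -0.    -1.108 -2.158]
t 6.65 pos [0.5436 0.1062 0.3839] yaxis deg 87.83 xaxis [-0. -0. -1.] F [-0.5  -0.21 -0.34] M [-0.06  0.   -0.01] w 0.0875 q [ 0.546  0.176 -0.288 -0.    -1.107 -2.155]
(0.508, 0.042, 0.098) [189.8 154.7]
(0.669, 0.034, 0.124) [192.5 307.5]
(0.543, 0.11, 0.04) [257.9 173.7]
(0.668, 0.105, 0.04) [257.7 262.5]
```

View pics/w3.png

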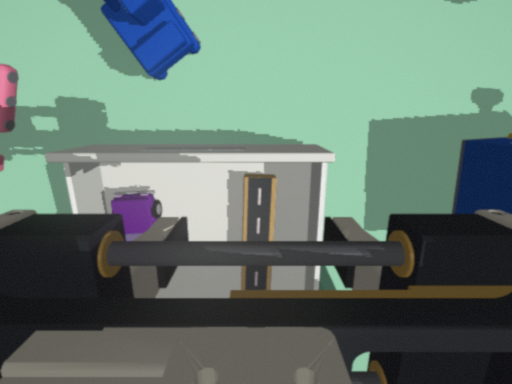

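View pics/t3c.png

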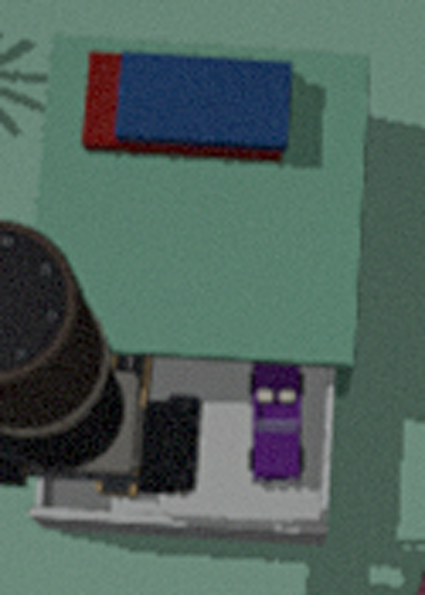

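Run:
```python
from h import *
s=status.get_state()
for n,u,v,z in [('pNL',244.5,175,.04),('pNR',275.5,175,.04),('pFL',243.5,240,.04),('pFR',272.5,240,.04),('lipL in',68,160,.098),('lipR in',331,160,.098),('lip out',190,152,.098),('lip inner',200,160.5,.098),('floor R',311,200,.018),('car far R',160,208,.04)]:
    print(n,onz('wrist',u,v,z,s).round(4))
```

```text
pNL [0.5438 0.0928 0.04  ]
pNR [0.5453 0.1316 0.04  ]
pFL [0.6331 0.0871 0.04  ]
pFR [0.6345 0.1261 0.04  ]
lipL in [ 0.5087 -0.0824  0.098 ]
lipR in [0.5187 0.1841 0.098 ]
lip out [0.5053 0.0421 0.098 ]
lip inner [0.5142 0.0513 0.098 ]
floor R [0.5872 0.1813 0.018 ]
car far R [ 0.5835 -0.0189  0.04  ]
```

apply_moves([
  {"dx": 8,"dy": 1,"dz": -20,"spin": -0.7,"hand": 0.33},
  {"dx": 8,"dy": 1.5,"dz": -40,"spin": -0.7,"hand": 0.33},
  {"dx": 8,"dy": 2,"dz": -50,"spin": 0,"hand": 0.33},
  {"dx": 0,"dy": 0,"dz": -30,"spin": 0,"hand": 0.33},
  {"dx": 0,"dy": 0,"dz": -8,"spin": 0,"hand": 0.33},
])

```text
t: 7.32
eef_pos: [0.5671, 0.1101, 0.2339]
ee_rot: [-2.604, 1.567, -2.668]
force: [-0.4, 0.1, 0.2]
width: 0.0591
```

Run:
```python
from h import *
s=st(); s,_=grab('wrist','w4');st()
```

```text
t 7.33 pos [0.5671 0.1101 0.2339] yaxis deg 86.32 xaxis [-0.003 -0.002 -1.   ] F [-0.39  0.09  0.19] M [-0.05 -0.02  0.02] w 0.0591 q [ 0.53   0.368 -0.413 -0.    -0.794 -2.165]
t 7.38 pos [0.5674 0.1103 0.2342] yaxis deg 86.3 xaxis [-0.002 -0.001 -1.   ] F [-0.38 -0.2   0.16] M [0.   0.01 0.  ] w 0.0587 q [ 0.53   0.368 -0.412 -0.    -0.794 -2.165]
```

View pics/w4.png

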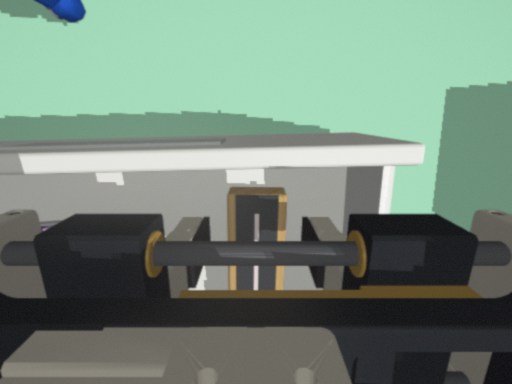

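apply_moves([
  {"dx": 0,"dy": 0,"dz": -14,"spin": 0,"hand": 0.33},
  {"dx": 0,"dy": 0,"dz": -14,"spin": 0,"hand": 0.33},
  {"dx": 0,"dy": 0,"dz": -7,"spin": 0,"hand": 0.33},
  {"dx": 0,"dy": 0,"dz": 0,"spin": 0,"hand": 1},
  {"dx": 0,"dy": 0,"dz": 0,"spin": 0,"hand": 1},
], grip_force=5)

```text
t: 8.0
eef_pos: [0.5681, 0.1107, 0.201]
ee_rot: [0.358, 1.57, 0.292]
force: [0.2, -0.3, -0.4]
width: 0.044
```

apply_moves([
  {"dx": 0,"dy": 0,"dz": 0,"spin": 0,"hand": 1},
  {"dx": 0,"dy": 0,"dz": 0,"spin": 0,"hand": 1},
  {"dx": 0,"dy": 0,"dz": 4,"spin": 0,"hand": 1},
  {"dx": 0,"dy": 0,"dz": 8,"spin": 0,"hand": 1},
  {"dx": 0,"dy": 0,"dz": 8,"spin": 0,"hand": 1},
], grip_force=5)

```text
t: 8.62
eef_pos: [0.5679, 0.1106, 0.2213]
ee_rot: [0.263, 1.571, 0.197]
force: [0.7, 0.6, -0.2]
width: 0.042
```

Run:
```python
from h import *
s=st(); s,_=grab('wrist','w5');st()
```

```text
t 8.62 pos [0.5679 0.1106 0.2213] yaxis deg 86.2 xaxis [ 0.  0. -1.] F [ 0.68  0.62 -0.18] M [-0.09 -0.11 -0.01] w 0.042 q [ 0.53   0.384 -0.424  0.    -0.762 -2.167]
t 8.68 pos [0.5683 0.1108 0.2224] yaxis deg 86.21 xaxis [ 0.002  0.001 -1.   ] F [ 0.15 -0.06 -0.46] M [-0.09  0.06 -0.04] w 0.042 q [ 0.53   0.383 -0.423  0.    -0.763 -2.167]
```

View pics/w5.png

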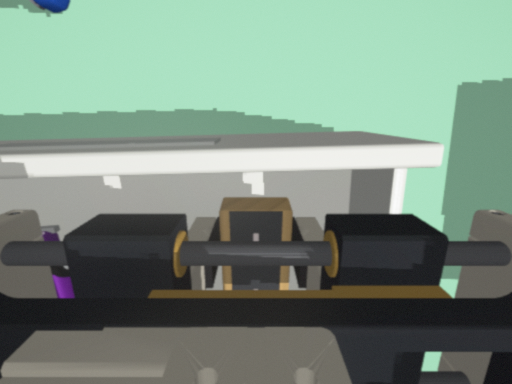

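Run:
```python
from h import *
s=status.get_state()
crop('w5',205,305,180,300,5,'w5c')
L=.250; g=.0235
for lift,th in [(0.021,0),(.021,np.degrees(np.arcsin(.021/.2265)))]:
    t=np.radians(th); 
    # grip point underside z = .018+lift at x=.568
    for nm,h in [('bot',0),('top',.022)]:
        x=.568-g*np.cos(t)+h*np.sin(t); z=.018+lift+g*np.sin(t)+h*np.cos(t)
        print(th,nm,[np.round(proj('wrist',(x,.1122+dy,z),s),1) for dy in(-.021,.021)])
    x=.568+.03*np.cos(t)+.022*np.sin(t); z=.018+lift-.03*np.sin(t)+.022*np.cos(t)
    print('30 ahead', [np.round(proj('wrist',(x,.109+dy,z),s),1) for dy in(-.021,.021)])
```

```text
0 bot [array([222. , 193.7]), array([286.9, 189.5])]
0 top [array([217.3, 204.8]), array([291.5, 200.2])]
30 ahead [array([221.1, 286.6]), array([288.8, 282.7])]
5.319831770433168 bot [array([221.6, 194.8]), array([287.3, 190.6])]
5.319831770433168 top [array([217.2, 209.7]), array([292.1, 205. ])]
30 ahead [array([222. , 286.3]), array([288.4, 282.5])]
```

View pics/w5c.png

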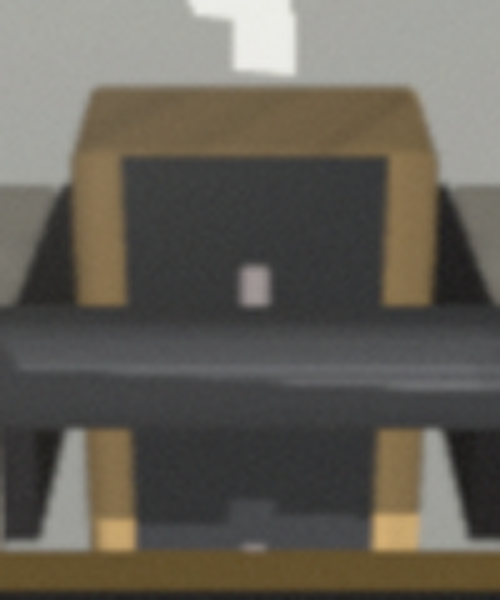

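apply_moves([
  {"dx": 0,"dy": 0,"dz": 0,"spin": 0,"hand": 1},
  {"dx": 0,"dy": 0,"dz": 6,"spin": 0,"hand": 1},
  {"dx": 0,"dy": 0,"dz": 8,"spin": 0,"hand": 1},
  {"dx": 0,"dy": 0,"dz": 8,"spin": 0,"hand": 1},
  {"dx": 0,"dy": 0,"dz": 6,"spin": 0,"hand": 1},
], grip_force=3)

```text
t: 9.3
eef_pos: [0.568, 0.1107, 0.2494]
ee_rot: [0.554, 1.57, 0.487]
force: [-0.0, -0.6, -1.1]
width: 0.0423
```

```bash
cat > tilt.py <<'E'
from h import *
import sys
s=st(); s,_=grab('wrist',sys.argv[1]); grab('top','t_'+sys.argv[1])
crop(sys.argv[1],180,330,110,310,3,sys.argv[1]+'c')
lift=s['eef_pos'][2]-.2005; xg=s['eef_pos'][0]; yg=s['eef_pos'][1]; g=.0235
for th in range(0,60,6):
    t=np.radians(th); o=[]
    for nm,h in [('bot',-.011),('top',.011)]:
        x=xg-g*np.cos(t)+h*np.sin(t); z=.029+lift+g*np.sin(t)+h*np.cos(t)
        o.append([int(round(a)) for dy in (-.021,.021) for a in proj('wrist',(x,yg+.0015+dy,z),s)])
    print(th,o)
E
python3 tilt.py w6
```

```text
t 9.3 pos [0.568  0.1107 0.2494] yaxis deg 86.2 xaxis [ 0.001  0.    -1.   ] F [-0.03 -0.56 -1.14] M [-0.07 -0.11 -0.03] w 0.0423 q [ 0.53   0.349 -0.398  0.    -0.824 -2.167]
0 [[222, 195, 287, 191], [217, 206, 292, 201]]
6 [[221, 194, 288, 190], [217, 210, 293, 205]]
12 [[221, 194, 288, 190], [217, 214, 293, 209]]
18 [[220, 195, 289, 191], [216, 218, 294, 213]]
24 [[220, 196, 289, 191], [216, 223, 294, 218]]
30 [[219, 197, 290, 193], [216, 228, 295, 223]]
36 [[218, 199, 290, 195], [216, 233, 295, 228]]
42 [[218, 202, 291, 197], [217, 238, 296, 233]]
48 [[217, 205, 292, 200], [217, 243, 296, 238]]
54 [[217, 208, 292, 204], [217, 248, 297, 244]]
```

View pics/w6.png

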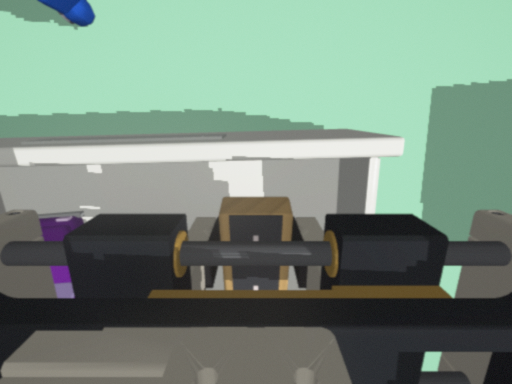

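apply_moves([
  {"dx": 0,"dy": 0,"dz": -10,"spin": 0,"hand": 1},
  {"dx": 0,"dy": 0,"dz": -10,"spin": 0,"hand": 1},
  {"dx": 0,"dy": 0,"dz": -8,"spin": 0,"hand": 0.55},
  {"dx": 0,"dy": 0,"dz": 0,"spin": 0,"hand": 0.54},
  {"dx": 0,"dy": 0,"dz": 0,"spin": 0,"hand": 0.53},
], grip_force=3)

```text
t: 10.02
eef_pos: [0.568, 0.1106, 0.2205]
ee_rot: [-2.424, 1.57, -2.491]
force: [-1.0, -0.4, -0.9]
width: 0.042
```

```bash
python3 tilt.py w7
```

```text
t 10.03 pos [0.568  0.1106 0.2205] yaxis deg 86.2 xaxis [-0. -0. -1.] F [-0.98 -0.43 -0.89] M [-0.04  0.15  0.  ] w 0.042 q [ 0.53   0.386 -0.424  0.    -0.761 -2.167]
0 [[222, 195, 287, 191], [218, 206, 292, 202]]
6 [[222, 195, 288, 190], [217, 210, 293, 205]]
12 [[221, 195, 288, 190], [217, 214, 293, 209]]
18 [[220, 195, 289, 191], [217, 218, 294, 214]]
24 [[220, 196, 289, 192], [217, 223, 295, 218]]
30 [[219, 198, 290, 193], [217, 228, 295, 223]]
36 [[219, 200, 291, 195], [217, 233, 296, 228]]
42 [[218, 202, 291, 198], [217, 238, 296, 233]]
48 [[218, 205, 292, 200], [217, 243, 296, 239]]
54 [[217, 209, 292, 204], [217, 249, 297, 244]]
```

View pics/w7c.png

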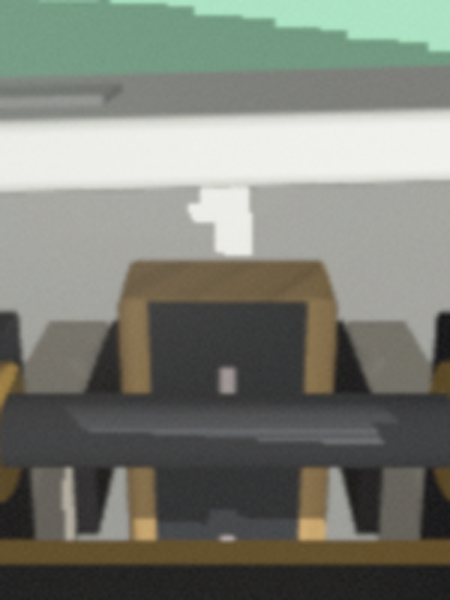

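apply_moves([
  {"dx": 0,"dy": 0,"dz": 0,"spin": 0,"hand": 0.525},
  {"dx": 0,"dy": 0,"dz": 0,"spin": 0,"hand": 0.523},
  {"dx": 0,"dy": 0,"dz": 0,"spin": 0,"hand": 0.521},
  {"dx": 0,"dy": 0,"dz": 0,"spin": 0,"hand": 0.519},
  {"dx": 0,"dy": 0,"dz": 0,"spin": 0,"hand": 0.53},
], grip_force=3)

```text
t: 10.75
eef_pos: [0.5681, 0.1107, 0.2209]
ee_rot: [0.43, 1.57, 0.364]
force: [0.6, 0.3, 0.4]
width: 0.0419
```

```bash
python3 tilt.py w8|head -3
```

```text
t 10.75 pos [0.5681 0.1107 0.2209] yaxis deg 86.21 xaxis [ 0.001  0.    -1.   ] F [0.59 0.28 0.44] M [-0.03  0.04  0.03] w 0.0419 q [ 0.53   0.385 -0.424  0.    -0.761 -2.167]
0 [[222, 195, 287, 191], [217, 206, 292, 201]]
6 [[221, 194, 288, 190], [217, 210, 293, 205]]
```

View pics/w8c.png

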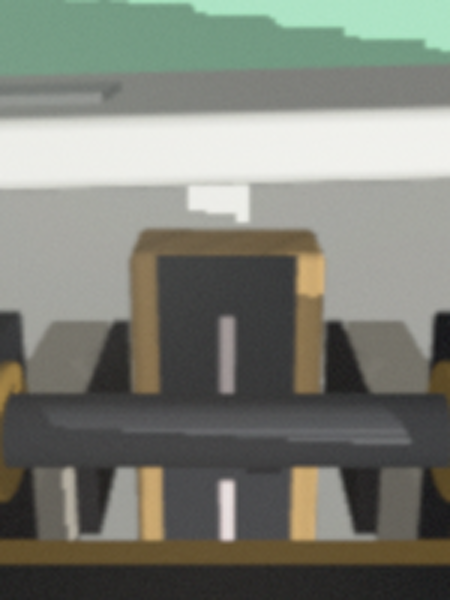

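apply_moves([
  {"dx": 0,"dy": 0,"dz": 0,"spin": 0,"hand": 0.44},
  {"dx": -7,"dy": 0.5,"dz": 0,"spin": 0,"hand": 0.44},
  {"dx": 0,"dy": 0,"dz": -11,"spin": 0,"hand": 0.44},
  {"dx": 0,"dy": 0,"dz": 0,"spin": 0,"hand": 0.6},
  {"dx": 0,"dy": 0,"dz": 0,"spin": 0,"hand": 0.6},
], grip_force=3)

```text
t: 11.48
eef_pos: [0.5608, 0.111, 0.2092]
ee_rot: [-2.595, 1.57, -2.662]
force: [-0.4, -0.5, -1.4]
width: 0.042
```

apply_moves([
  {"dx": 0,"dy": 0,"dz": 0,"spin": 0,"hand": 0.6},
  {"dx": 0,"dy": 0,"dz": 5,"spin": 0,"hand": 0.6},
  {"dx": 0,"dy": 0,"dz": 12,"spin": 0,"hand": 0.6},
  {"dx": 0,"dy": 0,"dz": 12,"spin": 0,"hand": 0.6},
  {"dx": 0,"dy": 0,"dz": 6,"spin": 0,"hand": 0.6},
])

```text
t: 12.1
eef_pos: [0.5612, 0.1113, 0.2462]
ee_rot: [0.544, 1.569, 0.478]
force: [1.2, -0.0, -0.9]
width: 0.0419
```

```bash
sed -i 's/-.2005/-.210/; s/g=.0235/g=.0165/' tilt.py; python3 tilt.py w9|head -6
```

```text
t 12.1 pos [0.5612 0.1113 0.2462] yaxis deg 86.2 xaxis [ 0.002  0.001 -1.   ] F [ 1.15 -0.04 -0.85] M [-0.   -0.17  0.01] w 0.0419 q [ 0.538  0.343 -0.416  0.    -0.809 -2.175]
0 [[225, 200, 286, 196], [220, 212, 290, 207]]
6 [[224, 200, 286, 196], [220, 214, 290, 210]]
12 [[224, 199, 286, 195], [220, 218, 291, 213]]
18 [[223, 199, 287, 195], [220, 221, 291, 216]]
24 [[223, 199, 287, 195], [220, 224, 292, 220]]
```

View pics/w9c.png

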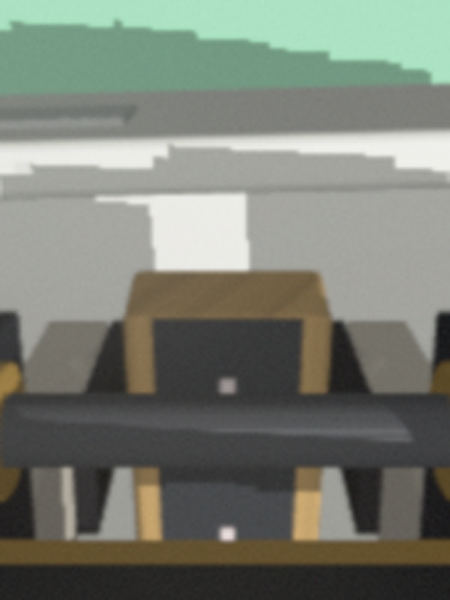

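apply_moves([
  {"dx": 0,"dy": 0,"dz": 8,"spin": 0,"hand": 0.6},
  {"dx": 0,"dy": 0,"dz": 10,"spin": 0,"hand": 0.6},
  {"dx": 0,"dy": 0,"dz": 10,"spin": 0,"hand": 0.6},
  {"dx": 0,"dy": 0,"dz": 8,"spin": 0,"hand": 0.6},
  {"dx": 0,"dy": 0,"dz": 3,"spin": 0,"hand": 0.6},
])

```text
t: 12.82
eef_pos: [0.561, 0.1112, 0.2845]
ee_rot: [0.575, 1.57, 0.509]
force: [0.2, -0.3, -1.4]
width: 0.0419
```

```bash
python3 tilt.py w10|head -8; python3 -c "
from h import *
crop('t_w10',165,290,60,210,4,'t10c')"
```

```text
t 12.82 pos [0.561  0.1112 0.2845] yaxis deg 86.2 xaxis [ 0.001  0.001 -1.   ] F [ 0.2  -0.26 -1.36] M [-0.04 -0.09 -0.03] w 0.0419 q [ 0.538  0.298 -0.377  0.    -0.895 -2.175]
0 [[225, 200, 286, 196], [221, 212, 290, 207]]
6 [[224, 200, 286, 196], [220, 215, 290, 210]]
12 [[224, 199, 286, 195], [220, 218, 291, 213]]
18 [[223, 199, 287, 195], [220, 221, 291, 217]]
24 [[223, 200, 287, 196], [220, 225, 292, 220]]
30 [[222, 200, 287, 196], [220, 228, 292, 224]]
36 [[222, 201, 288, 197], [221, 232, 292, 227]]
```

View pics/w10c.png

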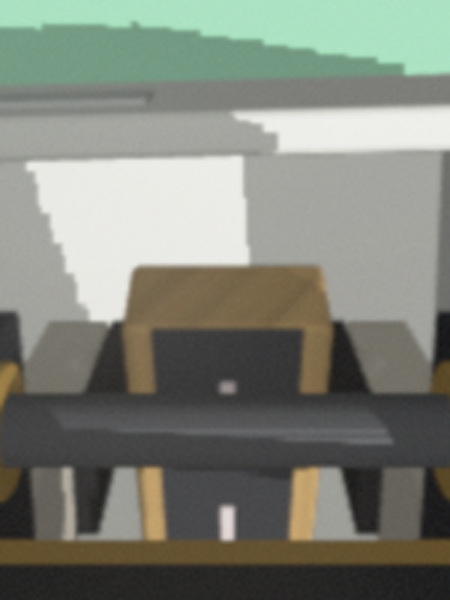

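View pics/t10c.png

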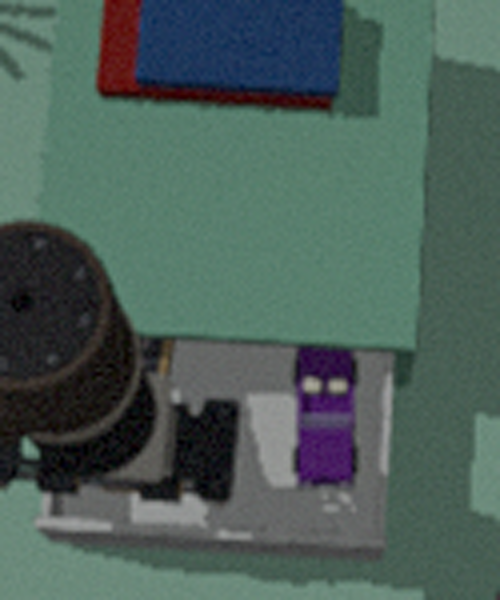

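apply_moves([
  {"dx": 0,"dy": 0,"dz": -4,"spin": 0,"hand": 0.6},
  {"dx": 0,"dy": 0,"dz": 14,"spin": 0,"hand": 0.6},
  {"dx": 0,"dy": 0,"dz": 0,"spin": 0,"hand": 0.6},
  {"dx": 0,"dy": 0,"dz": 0,"spin": 0,"hand": 0.6},
  {"dx": 0,"dy": 0,"dz": 0,"spin": 0,"hand": 0.6},
])

```text
t: 13.55
eef_pos: [0.5609, 0.1111, 0.2936]
ee_rot: [0.982, 1.571, 0.915]
force: [0.1, 0.1, -1.4]
width: 0.0422
```

```bash
python3 tilt.py w11|head -8; python3 -c "
from h import *
grab('scene','s11');crop('s11',240,400,130,270,5,'s11c')"
```

```text
t 13.55 pos [0.5609 0.1111 0.2936] yaxis deg 86.2 xaxis [ 0.  0. -1.] F [ 0.06  0.12 -1.37] M [-0.05 -0.05 -0.03] w 0.0422 q [ 0.538  0.288 -0.366 -0.    -0.917 -2.175]
0 [[225, 201, 286, 197], [221, 212, 290, 208]]
6 [[224, 200, 286, 196], [221, 215, 291, 210]]
12 [[224, 200, 287, 196], [221, 218, 291, 214]]
18 [[223, 200, 287, 196], [221, 221, 291, 217]]
24 [[223, 200, 287, 196], [221, 225, 292, 220]]
30 [[223, 200, 288, 196], [221, 228, 292, 224]]
36 [[222, 201, 288, 197], [221, 232, 292, 227]]
```

View pics/w11c.png

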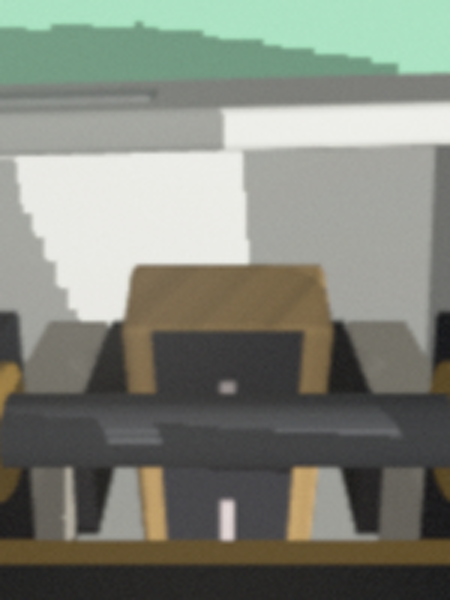

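View pics/s11c.png

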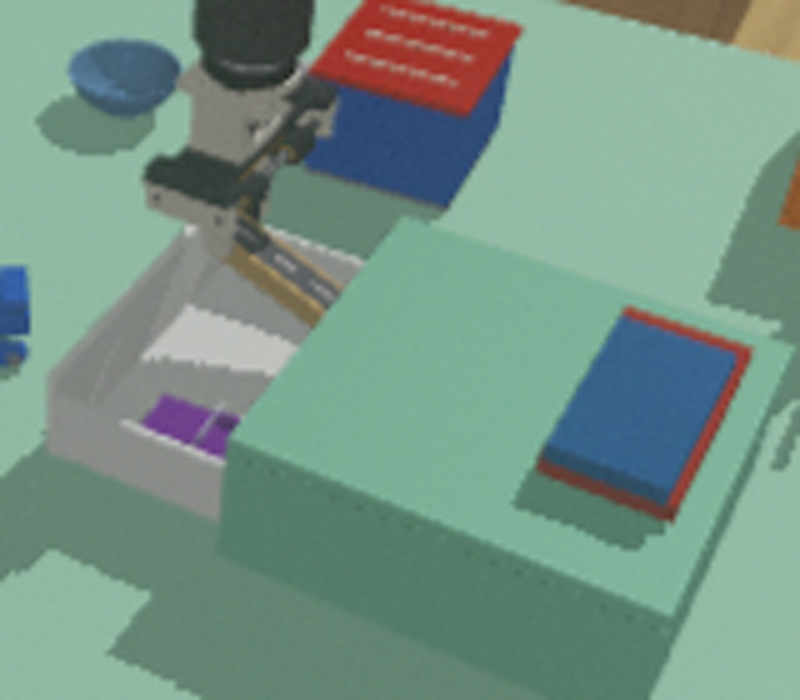

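Run:
```python
from h import *
# plank -y side plane through near (.5445,.0915) yaw -3.6deg
n=np.array([np.sin(np.radians(3.6)),np.cos(np.radians(3.6)),0]); p0=np.array([.568,.111,0])-n*.021
def cast(x,y):
    o,d=ray('scene',240+x/5-.4,130+y/5-.4); return o+d*((p0-o)@n)/(d@n)
for nm,a,b in [('low',(232,262),(312,322)),('up',(240,243),(325,306))]:
    A,B=cast(*a),cast(*b); print(nm,A.round(4),B.round(4),np.degrees(np.arctan2(A[2]-B[2],np.hypot(*(A-B)[:2]))).round(1))
```

```text
low [0.568  0.09   0.1056] [0.6456 0.0851 0.0753] 21.3
up [0.574  0.0896 0.1279] [0.6553 0.0845 0.0966] 21.0
```

apply_moves([
  {"dx": 0,"dy": 0,"dz": 0,"spin": 0,"hand": 1},
  {"dx": -5,"dy": 0.3,"dz": 1.8,"spin": 0,"hand": 1},
  {"dx": -12,"dy": 0.7,"dz": 4.2,"spin": 0,"hand": 1},
  {"dx": -14,"dy": 0.9,"dz": 4.9,"spin": 0,"hand": 1},
  {"dx": -14,"dy": 0.9,"dz": 4.9,"spin": 0,"hand": 1},
], grip_force=20)

```text
t: 14.32
eef_pos: [0.5146, 0.1139, 0.3099]
ee_rot: [1.522, 1.571, 1.456]
force: [0.1, 0.1, -2.9]
width: 0.0417
```

```bash
python3 -c "
from h import *
st();grab('scene','s12');crop('s12',240,400,130,270,5,'s12c')"
```

```text
t 14.32 pos [0.5146 0.1139 0.3099] yaxis deg 86.2 xaxis [ 0.  0. -1.] F [ 0.1   0.08 -2.93] M [ 0.    0.14 -0.02] w 0.0417 q [ 0.59   0.201 -0.443 -0.    -0.927 -2.227]
```

View pics/s12c.png

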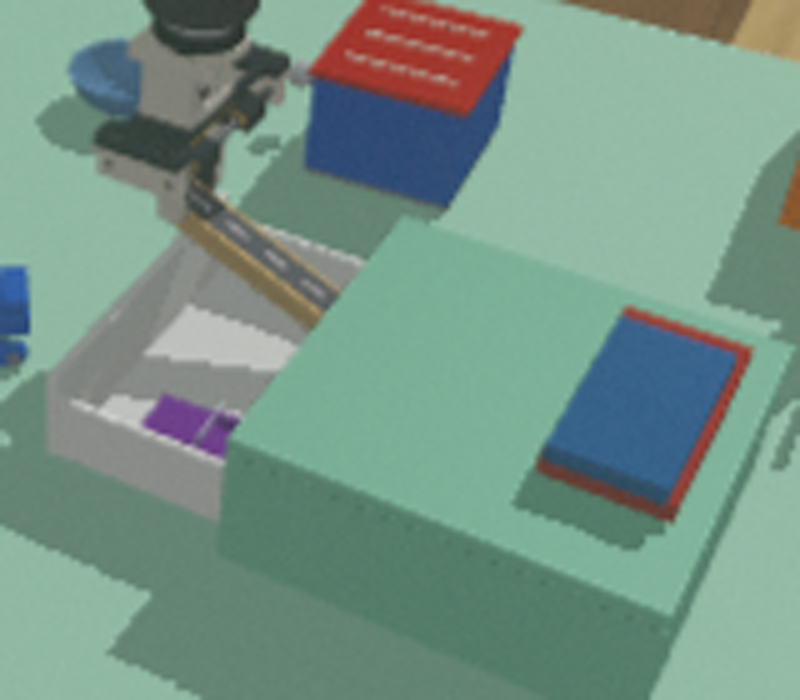

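apply_moves([
  {"dx": -15,"dy": 0.9,"dz": 5.3,"spin": 0,"hand": 1},
  {"dx": -20,"dy": 1.2,"dz": 7,"spin": 0,"hand": 1},
  {"dx": -20,"dy": 1.2,"dz": 7,"spin": 0,"hand": 1},
  {"dx": -20,"dy": 1.2,"dz": 7,"spin": 0,"hand": 1},
  {"dx": -14,"dy": 0.9,"dz": 5,"spin": 0,"hand": 1},
])

```text
t: 15.0
eef_pos: [0.4257, 0.1192, 0.3413]
ee_rot: [0.915, 1.57, 0.849]
force: [-0.2, 0.4, -1.4]
width: 0.0418
```

```bash
python3 -c "
from h import *
st();grab('scene','s13');crop('s13',240,400,130,270,5,'s13c');grab('top','t13')"
```

```text
t 15.0 pos [0.4257 0.1192 0.3413] yaxis deg 86.22 xaxis [ 0.     0.001 -1.   ] F [-0.21  0.35 -1.43] M [-0.02  0.1  -0.06] w 0.0418 q [ 0.722  0.023 -0.57  -0.    -0.977 -2.359]
```

View pics/s13c.png

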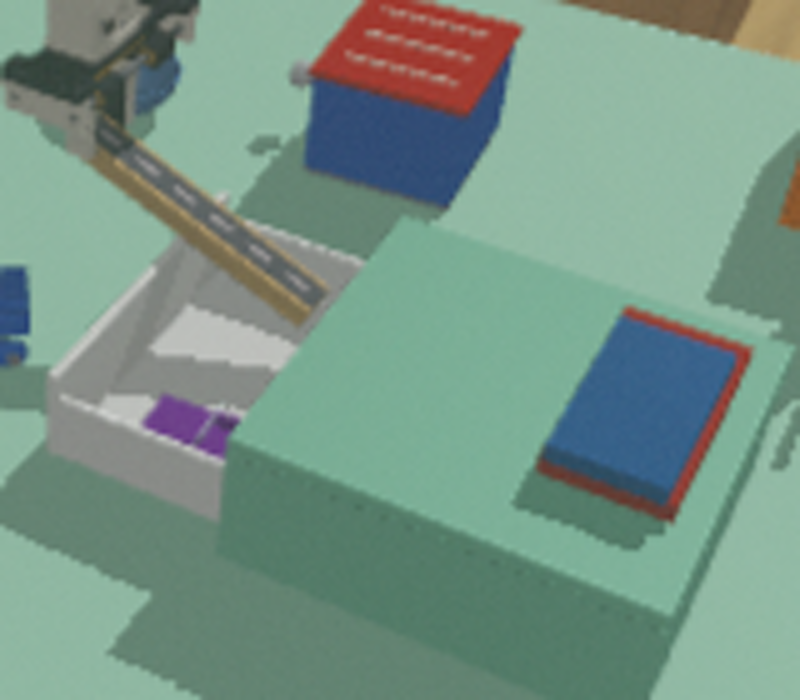

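View pics/t13.png

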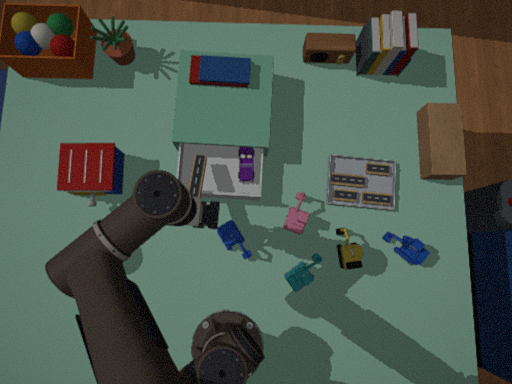

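apply_moves([
  {"dx": -3,"dy": 0,"dz": 8,"spin": 0,"hand": 1},
  {"dx": -4,"dy": 0,"dz": 20,"spin": 0,"hand": 1},
  {"dx": -3,"dy": 0,"dz": 32,"spin": 0,"hand": 1},
  {"dx": 0,"dy": 0,"dz": 40,"spin": 0,"hand": 1},
  {"dx": 0,"dy": 0,"dz": 40,"spin": 0,"hand": 1},
])

```text
t: 15.72
eef_pos: [0.4171, 0.1192, 0.4823]
ee_rot: [-1.798, 1.57, -1.865]
force: [0.4, 0.2, -1.4]
width: 0.0416
```

```bash
python3 -c "
from h import *
st();grab('scene','s14')
for u,v in [(123,150),(123,192),(91,205)]: print(onz('top',u,v,.11).round(3))
for x,y in [(100,175),(330,188)]: print('book',onz('top',165+x/4,40+y/4,.15).round(3))
"
```

```text
t 15.72 pos [0.4171 0.1192 0.4823] yaxis deg 86.18 xaxis [-0. -0. -1.] F [ 0.4   0.17 -1.42] M [ 0.09  0.01 -0.01] w 0.0416 q [ 0.736 -0.1   -0.351  0.    -1.32  -2.374]
[0.646 0.358 0.11 ]
[0.504 0.348 0.11 ]
[0.459 0.448 0.11 ]
book [0.868 0.139 0.15 ]
book [ 0.862 -0.053  0.15 ]
```

View pics/s14.png

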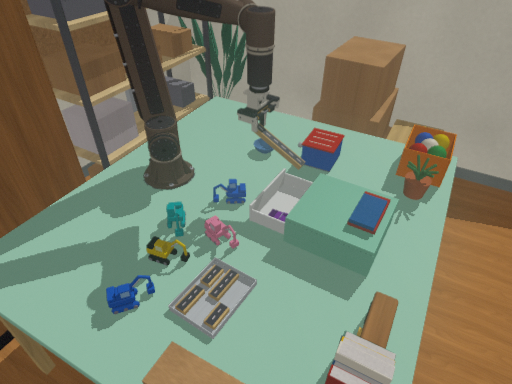

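apply_moves([
  {"dx": 20,"dy": -12,"dz": 0,"spin": 5,"hand": 1},
  {"dx": 30,"dy": -18,"dz": 0,"spin": 8,"hand": 1},
  {"dx": 30,"dy": -18,"dz": 0,"spin": 8,"hand": 1},
  {"dx": 30,"dy": -18,"dz": 0,"spin": 8,"hand": 1},
  {"dx": 30,"dy": -18,"dz": 0,"spin": 8,"hand": 1},
])

```text
t: 16.4
eef_pos: [0.5583, 0.0345, 0.4805]
ee_rot: [-3.077, 1.57, -2.493]
force: [-0.0, 0.8, -1.5]
width: 0.0419
```

apply_moves([
  {"dx": 30,"dy": -18,"dz": 0,"spin": 8,"hand": 1},
  {"dx": 30,"dy": -18,"dz": 0,"spin": 8,"hand": 1},
  {"dx": 30,"dy": -18,"dz": 0,"spin": 8,"hand": 1},
  {"dx": 30,"dy": -18,"dz": 0,"spin": 8,"hand": 1},
  {"dx": 30,"dy": -18,"dz": 0,"spin": 8,"hand": 1},
])

```text
t: 17.02
eef_pos: [0.7084, -0.0557, 0.4801]
ee_rot: [2.34, 1.57, -2.661]
force: [0.6, 0.7, -0.4]
width: 0.0418
```

apply_moves([
  {"dx": 15,"dy": -11,"dz": 0,"spin": 8,"hand": 1},
  {"dx": 10,"dy": -8,"dz": 0,"spin": 6,"hand": 1},
  {"dx": 3,"dy": -4,"dz": 0,"spin": 0,"hand": 1},
  {"dx": 0,"dy": 0,"dz": 0,"spin": 0,"hand": 1},
  {"dx": 0,"dy": 0,"dz": 0,"spin": 0,"hand": 1},
])

```text
t: 17.65
eef_pos: [0.7347, -0.0774, 0.481]
ee_rot: [-1.208, 1.571, 0.313]
force: [-0.4, 0.8, -2.3]
width: 0.0419
```

```bash
python3 -c "
from h import *
st();grab('scene','s15');grab('wrist','w15');grab('top','t15')
"
```

```text
t 17.65 pos [ 0.7347 -0.0774  0.481 ] yaxis deg 177.13 xaxis [ 0.  0. -1.] F [-0.38  0.76 -2.27] M [-0.09  0.09  0.02] w 0.0419 q [ 0.158  0.436  0.299 -0.    -1.434 -0.208]
```

View pics/s15.png

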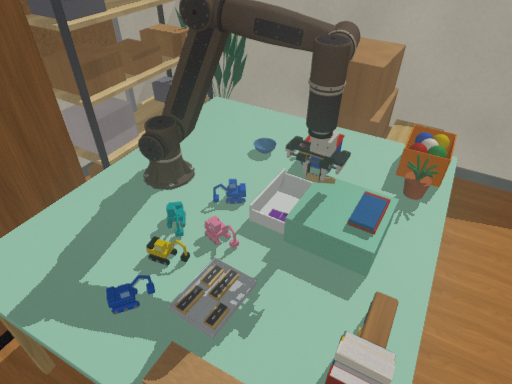

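View pics/w15.png

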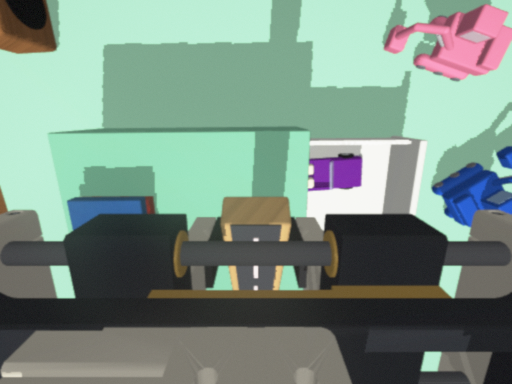

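View pics/t15.png

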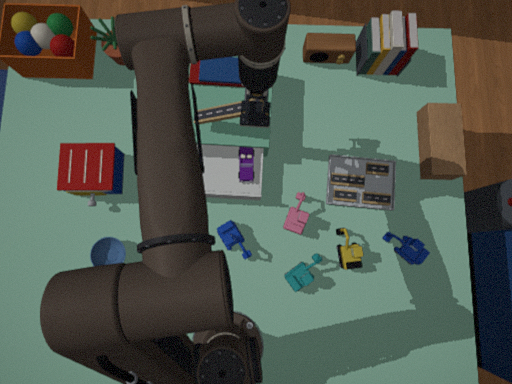

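apply_moves([
  {"dx": 0,"dy": 0,"dz": -15,"spin": 0,"hand": 1},
  {"dx": 0,"dy": 0,"dz": -25,"spin": 0,"hand": 1},
  {"dx": 0,"dy": 0,"dz": -20,"spin": 0,"hand": 1},
  {"dx": 0,"dy": 0,"dz": -10,"spin": 0,"hand": 1},
  {"dx": 0,"dy": 0,"dz": 0,"spin": 0,"hand": 1},
])

```text
t: 18.42
eef_pos: [0.7348, -0.0775, 0.4098]
ee_rot: [1.378, 1.57, 2.9]
force: [-0.7, 0.7, -0.4]
width: 0.0422
```

apply_moves([
  {"dx": 0,"dy": 0,"dz": -6,"spin": 0,"hand": 1},
  {"dx": 0,"dy": 0,"dz": -8,"spin": 0,"hand": 1},
  {"dx": 0,"dy": 0,"dz": -8,"spin": 0,"hand": 1},
  {"dx": 0,"dy": 0,"dz": -8,"spin": 0,"hand": 1},
  {"dx": 0,"dy": 0,"dz": -8,"spin": 0,"hand": 1},
], grip_force=5)

```text
t: 19.05
eef_pos: [0.7349, -0.0777, 0.3721]
ee_rot: [1.615, 1.571, 3.136]
force: [0.9, -0.9, -1.1]
width: 0.0423
```

```bash
python3 -c "
from h import *
st();grab('scene','s16');grab('wrist','w16');crop('s16',240,400,110,250,5,'s16c')
"
```

```text
t 19.05 pos [ 0.7349 -0.0777  0.3721] yaxis deg 177.2 xaxis [-0.  0. -1.] F [ 0.9  -0.9  -1.12] M [-0.26  0.1  -0.  ] w 0.0423 q [ 0.157  0.482  0.129 -0.    -1.219 -0.206]
```

View pics/s16c.png

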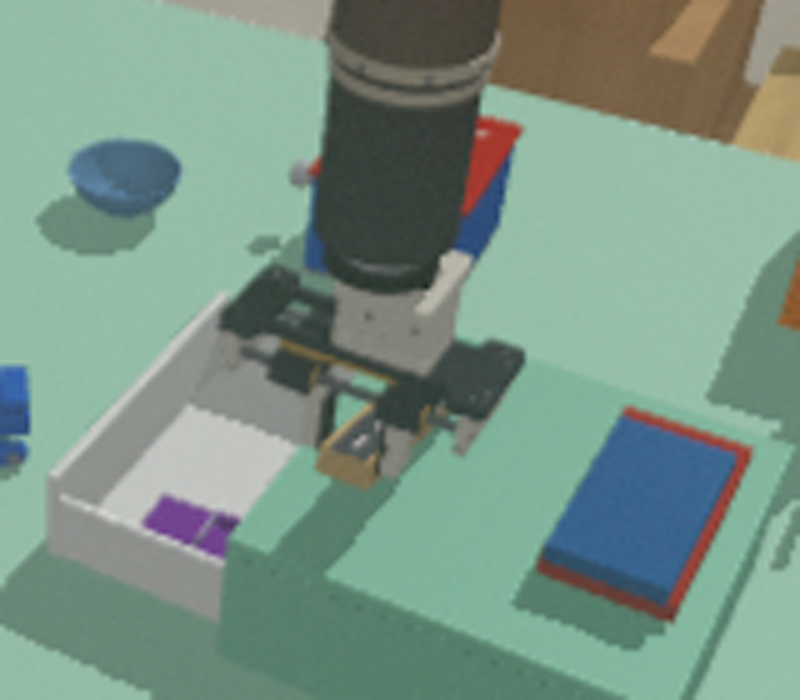

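View pics/w16.png

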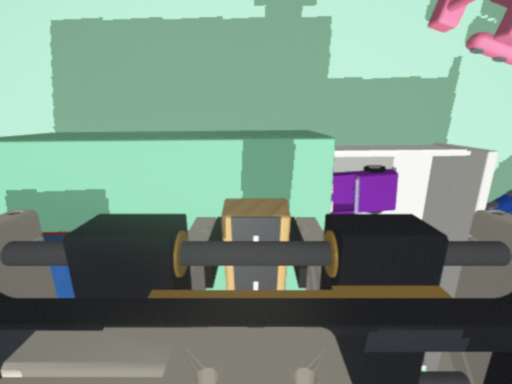

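apply_moves([
  {"dx": 0,"dy": 0,"dz": -8,"spin": 0,"hand": 1},
  {"dx": 0,"dy": 0,"dz": -8,"spin": 0,"hand": 1},
  {"dx": 0,"dy": 0,"dz": -8,"spin": 0,"hand": 1},
  {"dx": 0,"dy": 0,"dz": -8,"spin": 0,"hand": 1},
  {"dx": 0,"dy": 0,"dz": -8,"spin": 0,"hand": 1},
])

```text
t: 19.77
eef_pos: [0.7349, -0.0777, 0.3321]
ee_rot: [1.584, 1.571, 3.106]
force: [0.1, -0.4, -0.7]
width: 0.0424
```

apply_moves([
  {"dx": 0,"dy": 0,"dz": -6,"spin": 0,"hand": 1},
  {"dx": 0,"dy": 0,"dz": -4,"spin": 0,"hand": 1},
  {"dx": 0,"dy": 0,"dz": -2,"spin": 0,"hand": 1},
  {"dx": 0,"dy": 0,"dz": 0,"spin": 0,"hand": 1},
  {"dx": 0,"dy": 0,"dz": 0,"spin": 0,"hand": 1},
])

```text
t: 20.4
eef_pos: [0.735, -0.0776, 0.321]
ee_rot: [-1.27, 1.57, 0.252]
force: [-0.4, -0.9, -0.6]
width: 0.042
```

```bash
python3 -c "
from h import *
st();grab('scene','s17');grab('wrist','w17');crop('s17',240,400,110,250,5,'s17c')
"
```

```text
t 20.4 pos [ 0.735  -0.0776  0.321 ] yaxis deg 177.21 xaxis [ 0.  0. -1.] F [-0.41 -0.89 -0.62] M [-0.13  0.15 -0.  ] w 0.042 q [ 0.157  0.515  0.065 -0.    -1.121 -0.206]
```

View pics/s17c.png

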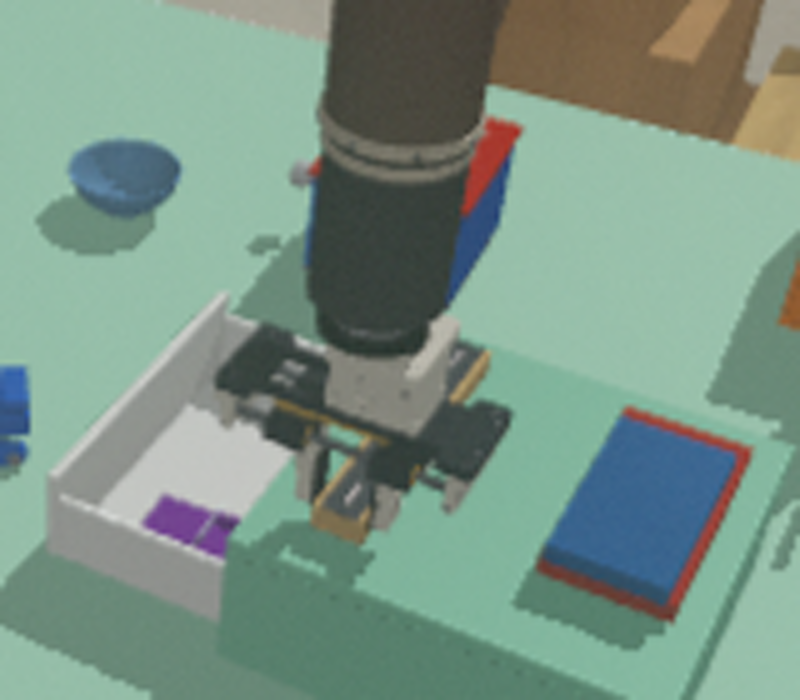

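View pics/w17.png

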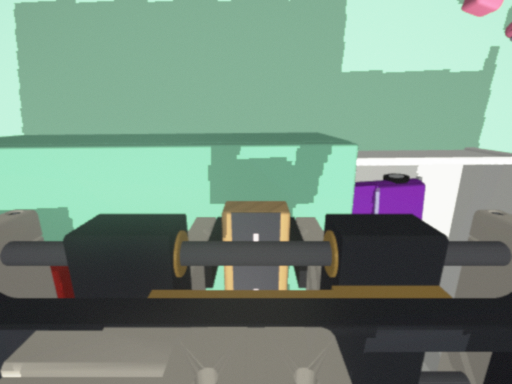

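apply_moves([
  {"dx": 0,"dy": 0,"dz": -3,"spin": 0,"hand": 1},
  {"dx": 0,"dy": 0,"dz": -2,"spin": 0,"hand": 1},
  {"dx": 0,"dy": 0,"dz": 0,"spin": 0,"hand": 0.53},
  {"dx": 0,"dy": 0,"dz": 0,"spin": 0,"hand": 0.5},
  {"dx": 0,"dy": 0,"dz": 0,"spin": 0,"hand": 0.4},
])

```text
t: 21.12
eef_pos: [0.735, -0.0776, 0.3156]
ee_rot: [-0.436, 1.571, 1.085]
force: [0.9, -0.9, 0.2]
width: 0.0487
```

apply_moves([
  {"dx": 0,"dy": 0,"dz": 8,"spin": 0,"hand": 0.33},
  {"dx": 0,"dy": 0,"dz": 25,"spin": 0,"hand": 0.33},
  {"dx": 0,"dy": 20,"dz": 25,"spin": 0,"hand": 0.33},
  {"dx": 0,"dy": 25,"dz": 25,"spin": 0,"hand": 0.33},
  {"dx": 0,"dy": 25,"dz": 0,"spin": 0,"hand": 0.33},
])

```text
t: 21.75
eef_pos: [0.7354, -0.007, 0.4022]
ee_rot: [-1.416, 1.566, 0.106]
force: [0.5, -0.1, 0.4]
width: 0.0586
```

```bash
python3 -c "
from h import *
st();grab('scene','s18');grab('wrist','w18');grab('top','t18');crop('s18',240,400,110,250,5,'s18c')
"
```

```text
t 21.75 pos [ 0.7354 -0.007   0.4022] yaxis deg 177.19 xaxis [ 0.005  0.001 -1.   ] F [ 0.54 -0.07  0.36] M [0.07 0.08 0.  ] w 0.0586 q [ 2.550e-01  4.580e-01  1.590e-01  1.000e-03 -1.267e+00 -3.040e-01]
```

View pics/s18c.png

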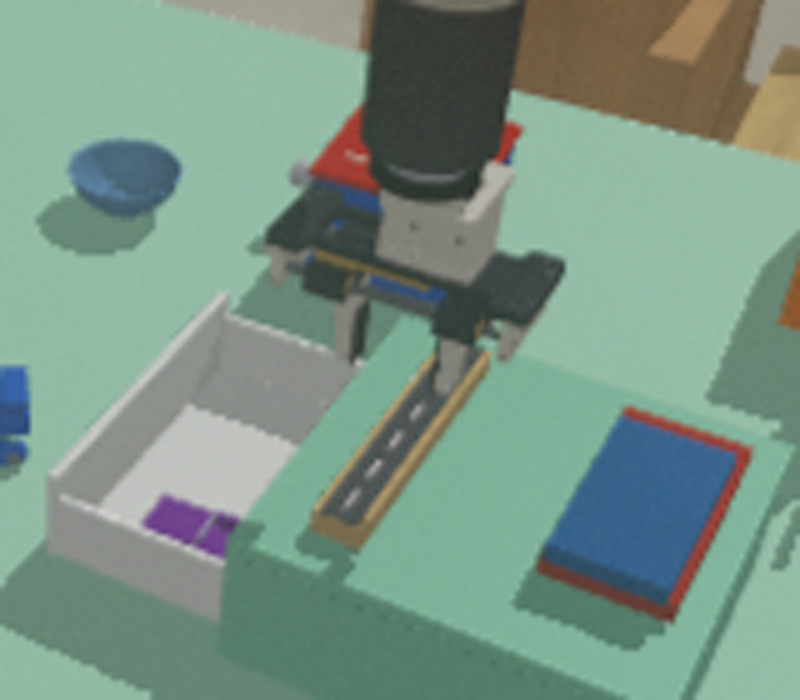

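View pics/w18.png

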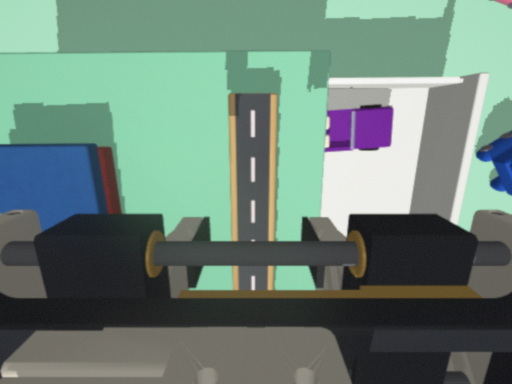

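```bash
python3 -c "
from h import *
s=st()
for u,v in [(229.5,94),(277,94),(232.5,285),(274,285)]: print(onz('wrist',u,v,.146,s).round(4))
"
```

```text
t 21.9 pos [ 0.7347 -0.0062  0.3984] yaxis deg 177.3 xaxis [-0.  0. -1.] F [-0.84 -0.5   0.46] M [0.04 0.15 0.01] w 0.0584 q [ 0.256  0.46   0.155 -0.    -1.266 -0.303]
[ 0.7522 -0.0954  0.146 ]
[ 0.7127 -0.0936  0.146 ]
[0.7625 0.0875 0.146 ]
[0.7204 0.0895 0.146 ]
```

apply_moves([
  {"dx": 1,"dy": 17,"dz": 0,"spin": 0,"hand": 0.33},
  {"dx": 1,"dy": 15,"dz": -15,"spin": 0,"hand": 0.33},
  {"dx": 1,"dy": 5,"dz": -25,"spin": 0,"hand": 0.33},
  {"dx": 0,"dy": 0,"dz": -20,"spin": 0,"hand": 0.33},
  {"dx": 0,"dy": 0,"dz": 0,"spin": 0,"hand": 0.33},
])

```text
t: 22.52
eef_pos: [0.7373, 0.0298, 0.3353]
ee_rot: [1.801, 1.566, -2.96]
force: [0.6, 0.0, 0.9]
width: 0.0586
```

```bash
python3 -c "
from h import *
s=st();grab('wrist','w19')
"
```

```text
t 22.52 pos [0.7373 0.0298 0.3353] yaxis deg 177.2 xaxis [-0.005 -0.001 -1.   ] F [0.58 0.01 0.91] M [ 0.05  0.14 -0.01] w 0.0586 q [ 3.030e-01  5.050e-01  8.200e-02 -1.000e-03 -1.153e+00 -3.520e-01]
```

View pics/w19.png

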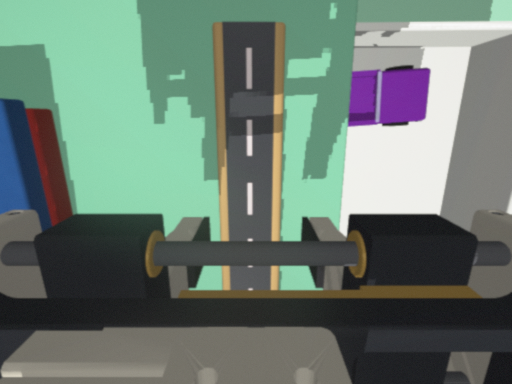

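apply_moves([
  {"dx": 2,"dy": 3,"dz": -8,"spin": 0,"hand": 0.33},
  {"dx": 0,"dy": 0,"dz": -13,"spin": 0,"hand": 0.33},
  {"dx": 0,"dy": 0,"dz": -8,"spin": 0,"hand": 0.33},
  {"dx": 0,"dy": 0,"dz": 0,"spin": 0,"hand": 0.33},
  {"dx": 0,"dy": 0,"dz": 0,"spin": 0,"hand": 1},
], grip_force=10)

```text
t: 23.2
eef_pos: [0.7401, 0.0323, 0.3101]
ee_rot: [-1.735, 1.57, -0.213]
force: [-0.0, 0.5, -0.1]
width: 0.0531
```

apply_moves([
  {"dx": 0,"dy": 0,"dz": 0,"spin": 0,"hand": 1},
  {"dx": 0,"dy": 0,"dz": 0,"spin": 0,"hand": 1},
  {"dx": 0,"dy": 0,"dz": 0,"spin": 0,"hand": 1},
  {"dx": 0,"dy": 0,"dz": 0,"spin": 0,"hand": 1},
  {"dx": 0,"dy": 0,"dz": 6,"spin": 0,"hand": 1},
], grip_force=30)

```text
t: 23.82
eef_pos: [0.7395, 0.0323, 0.3149]
ee_rot: [1.66, 1.569, -3.102]
force: [0.7, -0.4, -2.6]
width: 0.0419
```

apply_moves([
  {"dx": 0,"dy": 0,"dz": 15,"spin": 0,"hand": 1},
  {"dx": 0,"dy": 0,"dz": 35,"spin": 0,"hand": 1},
  {"dx": 0,"dy": 0,"dz": 40,"spin": 0,"hand": 1},
  {"dx": 0,"dy": 0,"dz": 35,"spin": 0,"hand": 1},
  {"dx": 0,"dy": 0,"dz": 20,"spin": 0,"hand": 1},
])

```text
t: 24.45
eef_pos: [0.7398, 0.0321, 0.4645]
ee_rot: [-1.37, 1.567, 0.152]
force: [-0.6, 0.4, -1.8]
width: 0.0419
```

apply_moves([
  {"dx": 0,"dy": 0,"dz": 10,"spin": 0,"hand": 1},
  {"dx": 0,"dy": 0,"dz": 0,"spin": 0,"hand": 1},
  {"dx": 0,"dy": 0,"dz": 0,"spin": 0,"hand": 1},
  {"dx": 0,"dy": 0,"dz": 0,"spin": 0,"hand": 1},
  {"dx": 0,"dy": 0,"dz": 0,"spin": 0,"hand": 1},
])

```text
t: 25.08
eef_pos: [0.74, 0.0323, 0.47]
ee_rot: [1.897, 1.57, -2.864]
force: [0.0, 0.8, -1.8]
width: 0.0417
```

```bash
python3 -c "
from h import *
st();grab('scene','s20');grab('wrist','w20');grab('top','t20');crop('s20',220,420,60,260,3,'s20c')
"
```

```text
t 25.07 pos [0.74   0.0323 0.47  ] yaxis deg 177.2 xaxis [-0.001 -0.    -1.   ] F [ 0.01  0.85 -1.77] M [0.04 0.11 0.01] w 0.0417 q [ 0.306  0.443  0.286 -0.    -1.415 -0.354]
```

View pics/s20c.png

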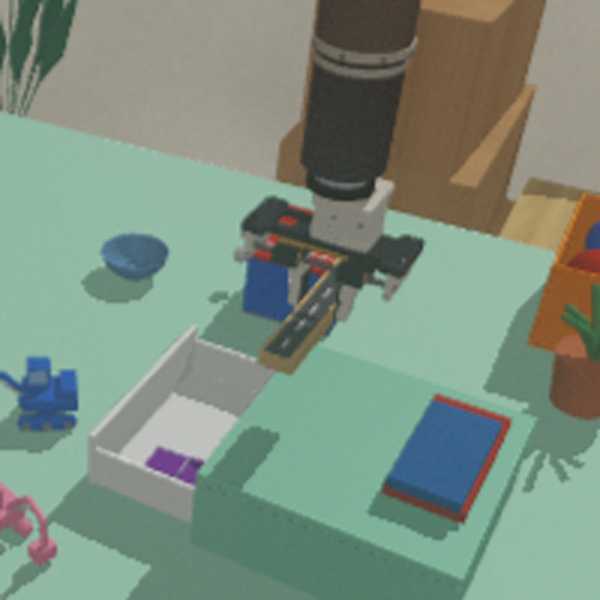

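View pics/w20.png

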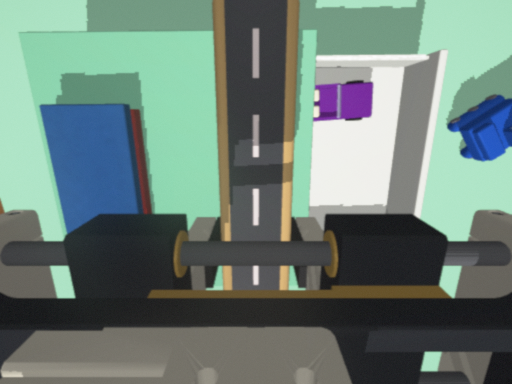

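View pics/t20.png

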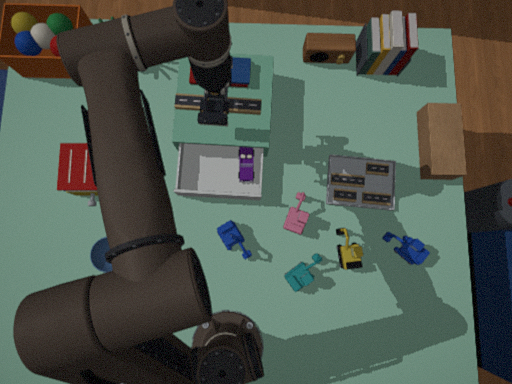

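```bash
python3 -c "
from h import *
o,d=ray('scene',220+291/3,60+371/3); print('near end low corner',(o+d*((-.0935-o[1])/d[1])).round(4))
# top view length at z=.31
for u,v in [(175,100),(261,106)]: print(onz('top',u,v,.31).round(4))
for u,v in [(178,194.5),(263,198)]: print('lip',onz('top',u,v,.098).round(4))
crop('t20',165,275,50,205,4,'t20c')
"
```

```text
near end low corner [ 0.7541 -0.0935  0.291 ]
[0.7418 0.1532 0.31  ]
[ 0.73   -0.0935  0.31  ]
lip [0.5008 0.1702 0.098 ]
lip [ 0.4946 -0.1124  0.098 ]
```

View pics/t20c.png

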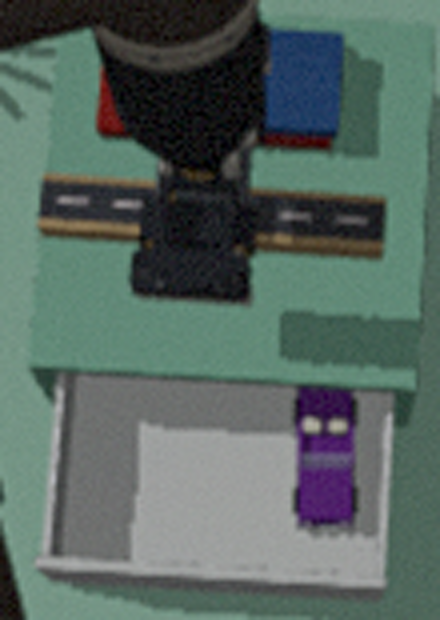

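```bash
python3 -c "
from station import arm; print(arm.job_done())"
```

```text
the job is handed in; nothing more can be done
None
```

The job is handed in at about t = 25 s of the 50 s allowed. The arm is holding the plank roughly level above the shelf, and the tray is out.

- **Tray:** I pinched the panel from above and pulled it to its stop. The wrist felt about 30 N there, and the tray was still out in the last pictures.
- **Plank:** I gripped its near end lightly and lifted, so it swung to about 17–21° with the far end staying low. I then tightened the grip and drew it out along its own slant. The force readings showed little more than the plank's weight, so it was not forced against the board or the panel.
- **Levelling:** I laid the plank gently on the front half of the shelf top, gripped it again at its middle with 30 N, and lifted it.

**Last checks**
- The near end's lower corner measured 0.291 m in the scene view. The lift itself implies about 0.285 m, so the plank is level and about 16 cm above the shelf top.
- The wrist force matches the plank's weight alone.
- The convertible is upright in the tray, and the toys and books I could see looked unmoved. I judged this by eye and did not measure them; the arm partly hid the bowl, the garage and the books in the last top view.

**What went wrong**
- My first grip, with more of the pads on the plank, would not let it pivot.
- While I was loosening that grip, the plank slipped about 2 cm back onto the tray floor. I then gripped it again nearer its top edge, and it pivoted.

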